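# Tall chopping board from the rack to the washing-up tub

## Robot

A 6-joint arm with a two-finger parallel gripper is mounted at the origin on the work surface. World frame = base frame: x ahead of the robot, y to its left, z up, the work surface at z = 0. Lengths are in m, angles in rad, forces in N, time in s.
With the tool pointing down it reaches from about 0.35 to 0.775 m from the base axis. Payload 5.5 kg.
Tool frame: the origin (TCP) lies at the very end of the fingers, on their centre line; the grasp point (between the pads) lies 19 mm behind it; z points along the fingers, y is the line along which they close (so a half turn about z gives the same grasp; the last joint's range is limited). The gripper opens to 85 mm and grips with 20 to 120 N. Pads are 22 mm wide; open, the fingers measure 114 mm over their backs; the gripper's body (76 mm by 85 mm) begins 54 mm behind the grasp point. The pads swing forward as they close: fully open they stand 13 mm farther back than shut.
Start: joints at [-1.479, 0.313, 0.046, 1.304, 0, 1.431], TCP at [0.132, -0.56, 0.231] pointing down, gripper open.
Joint ranges: [-2.76, 2.76], [-0.86, 1.69], [-1.03, 1.26], [-2.2, 2.34], [-1.47, 1.5], [-3.14, 3.14]. Speed limits (rad/s): [2.57, 2.57, 3.14, 3.14, 3.14, 3.14].

## Interface

Orientations are given as [roll, pitch, yaw] about the fixed x, y, z axes, in that order (R = Rz(yaw) Ry(pitch) Rx(roll)).
In Python, from cell import telemetry, optics, job gives the robot as it stands.
- The arm moves only by the tool send_rows, never from a script. Its argument "increments" is a list of rows, each a list of 7 numbers: the turn, a rotation vector about the tool's x, y, z normalised to -1 to 1, where 1 is 60 degrees, then the shift along the tool's x, y, z normalised to -1 to 1, where 1 is 30 cm, then the opening, from -1 (shut) to 1 (fully open). In form: [[rx, ry, rz, dx, dy, dz, jaw], ...]. A call has 1 to 8 rows; each row shifts and turns the commanded pose from where the row before left it, along the tool's axes as they then stand; what a row does not reach is not made up. A row lasts 1/10 s, in which the tool goes at most 50 mm and 8.59 degrees, less where a joint would pass 70% of its speed; a pose out of reach is approached as far as the arm can. A call with a number of a shift or a turn outside -1 to 1 is refused whole. A call with a gripper value outside its range is refused whole. The fingers move at their own pace and stop on an object; "force" is the grip in N (left out, the last holds). Time passes only in rows, so rows that do not move let the fingers close. It gives the time, the measured TCP pose, the force, the opening and the grip force at its end, in the units of the state.
- telemetry.state(): the state, without advancing time (a new reading comes with each control period).
- optics.get_image(name): name is "scene" or "side" or "wrist"; returns (picture, depth): 420x560x3 uint8, red, green, blue; 420x560 float32, m along the optical axis (not along the pixel's ray), 0 where there is no reading.
- optics.camera_info(name): a dict with "fx", "fy", "cx", "cy" (pixels), "k1" (the pictures are not rectified: a ray, as slopes to the right and down, at radius r is drawn at 1 + k1 r^2 times it, then the intrinsics apply), "T" (4x4, takes a point from camera to world coordinates). Camera axes: x right, y up, looking along -z (the intrinsics and any distortion apply to the point x, -y, -z); pixel columns grow to the right and rows downward; lengths in m; the calibration is good to about 2 mm. A picture is of the moment at which its call begins: read the wrist's pose just before it. camera_info takes no time and is no camera call; for the wrist camera it gives the pose at the moment of the call.
- job.finish_job(): hands the job in; it is judged then, once.
The state is a dict: "t": time; "qpos": joint angles; "joint_vel": joint speeds; "tau": joint torques, N m; "position": TCP position; "ee_rot": TCP orientation; "wrist_force": force on the tool from outside, world axes, zero at the start; "wrist_torque": the same for the moment, N m; "finger_gap": finger opening in m; "grip_force": force on a finger pad.
Only numpy, scipy, OpenCV 4.12 (cv2) and the standard library are available. Lean on these libraries where they do the work, as an engineer would, in place of code of your own. Each camera call takes 0.05 s, during which the arm holds its last target. There are 200 camera calls.

## Task

Take the tallest chopping board out of the board rack by sliding it straight up out of its slot by its top edge, and put it in the empty washing-up tub: lower it until its lower edge is at the bottom of the tub before you let go. It may then stand, lean or lie inside the tub. Leave the other two boards in their slots.

Things in the scene. Friction and masses are not known exactly. Their poses are not given: they have to be found in the camera images.
- tall_board: The board to move: tallest of three plain light-wood chopping boards standing on edge in a rack, 150 mm wide, 190 tall, 12 thick, 0.19 to 0.31 kg. Origin at its centre: x along its width, y through its thickness, z up to its top edge (95 mm above the origin). Its lower edge stands 12 mm, its top edge 202 mm above the worktop; risen 50 mm it is clear of its slot. Which slot it is in varies.
- wide_board: Another board of the same wood in the rack, to be left: 230 mm wide, 130 tall, 12 thick, top edge 142 mm above the worktop. Origin at its centre, axes as the tall board's. The fixed steel rack has a 150 x 204 mm base plate 12 mm thick and four parallel slots along the boards' x, 50 mm apart, one empty; each slot is 15 mm wide between 6 mm fins that end 62 mm above the worktop.
- small_board: Third board of the same wood in the rack, to be left: 150 mm wide, 110 mm tall, 12 mm thick, top edge 122 mm above the worktop. Origin at its centre, axes as the tall board's.
- tub: Empty dark grey plastic washing-up tub, open at the top, fixed on the worktop to the left or right of the rack: outside 310 mm along its x, 240 mm along its y, 90 mm high, walls and floor 5 mm thick. Origin at the centre of its underside, z up. Between tub and rack stands a loose glass jar, 85 mm high.
Mind the look-alikes: they are no part of the job. What is shaped like the tall_board but black or purple is not meant.

How it is judged:
By the outcome, as a careful person would: the job done as asked, in the order asked, and still so for the second after the job is handed in, with the robot touching nothing.
It also fails if it takes over 45 s, if anything falls off the work surface, if the arm or the gripper's body presses on something with over 40 N, if the wrist force passes 120 N, or if a joint passes its speed limit or range.

## Working session

There is one attempt and no reset: what is moved stays moved. The work goes in short steps, Python scripts to look and compute and a tool call to move; the robot and the scene stay as the last step left them, time stands still between calls to the robot, and variables do not carry over. Pictures are saved under pics/ and viewed, at most 10 in all, crops included, and the job is handed in when it is done.

Besides the shell and the picture viewer there is one more tool, called in YAML: its name, and indented under it one key for each argument. send_rows: Moves the arm, as the interface text tells. Scaled input: -1 to 1 covers 30 cm each way for a shift and 60 degrees each way for a turn. Its arguments: {"type":"object","properties":{"increments":{"type":"array","items":{"type":"array","items":{"type":"number"}}},"force":{"type":"number"}},"required":["increments"]}

```bash
mkdir -p pics
cat > h.py <<'E'
import numpy as np, cv2
from cell import telemetry, optics, job
def pts(name):
    c=optics.camera_info(name); im,d=optics.get_image(name)
    K=np.array([[c['fx'],0,c['cx']],[0,c['fy'],c['cy']],[0,0,1]]); v,u=np.mgrid[:d.shape[0],:d.shape[1]]
    uv=np.stack([u,v],-1).reshape(-1,1,2).astype(float)
    n=cv2.undistortPoints(uv,K,np.array([c['k1'],0,0,0,0.])).reshape(d.shape+(2,))
    P=np.stack([n[...,0]*d,-n[...,1]*d,-d],-1)
    T=np.array(c['T']); W=P@T[:3,:3].T+T[:3,3]; W[d==0]=np.nan
    return im,d,W
E
python3 - <<'E'
from h import *
print(telemetry.state())
for n in('scene','side'):
    im,d,W=pts(n); np.savez(n,im=im,W=W); cv2.imwrite(f'pics/{n}0.png',im[...,::-1]); print(n,np.array(optics.camera_info(n)['T'])[:3,3])
E
```

```text
{'t': 0.0, 'qpos': array([-1.47859637e+00,  3.14015410e-01,  4.49702590e-02,  1.30357369e+00,
       -3.20863571e-06,  1.43123204e+00]), 'joint_vel': array([ 0.00044435,  0.00029736,  0.00208102,  0.00146001,  0.00026701,
       -0.00065499]), 'tau': array([-1.05632858e-03, -4.80627823e+01,  2.98532599e+01,  1.93080615e-02,
       -5.19060677e-05, -2.32548530e-06]), 'position': array([ 0.1320374 , -0.55911696,  0.23039675]), 'ee_rot': array([-3.13978741e+00, -2.50355697e-04,  2.31764015e-01]), 'wrist_force': array([-1.27456181, -0.37574149, -0.06953378]), 'wrist_torque': array([-0.03109658,  0.00020183, -0.04066854]), 'grip_force': 0.0, 'finger_gap': 0.0855166548289106}
scene [ 1.51337405 -0.16968468  0.79832984]
side [0.12006448 0.90579765 0.86653153]
```

View pics/scene0.png

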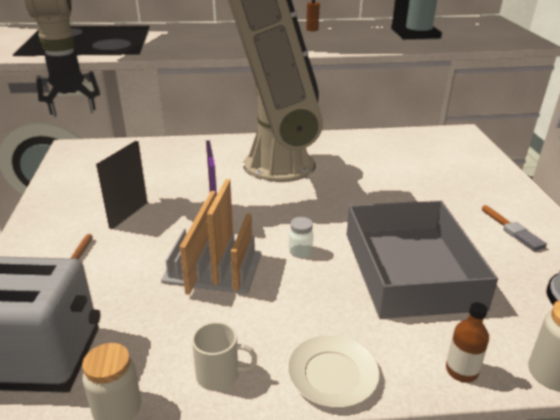

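View pics/side0.png

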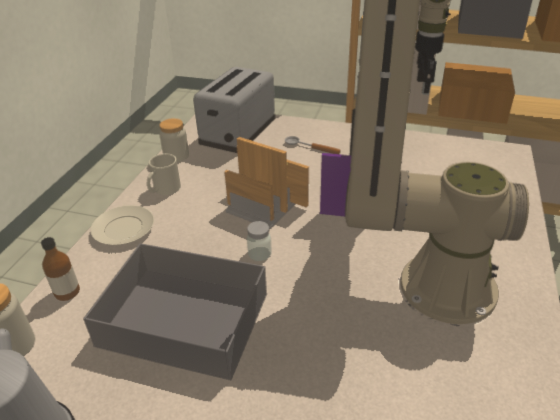

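Scene picture: the rack is at about (212,245), with the wide board at (200,240), the tall one at (221,232) and the small one at (243,252). The jar is at (301,238) and the tub at (415,255).

What could be taken for the target: the black board (123,183), the purple board (211,170), the wide board (200,240) and the small board (243,252). I choose the light-wood board at (221,232), which stands highest. In the side picture it is at (262,175). Next I measure it and check it in one crop.

Run:
```python
from h import *
big=[]
A=[]
for n in('scene','side'):
    f=np.load(n+'.npz'); im,W=f['im'],f['W']; hsv=cv2.cvtColor(im,cv2.COLOR_RGB2HSV)
    box=np.zeros(im.shape[:2],bool)
    if n=='scene': box[175:300,160:262]=1
    else: box[130:220,220:315]=1
    wood=box&(hsv[...,1]>110)&(hsv[...,0]<20)&~np.isnan(W[...,0])
    P=W[wood]; 
    for lo,hi in((.15,.21),(.195,.21),(.125,.148),(.09,.12)):
        Q=P[(P[:,2]>lo)&(P[:,2]<hi)]
        if len(Q)<5: print(n,lo,len(Q)); continue
        c,(w,h),a=cv2.minAreaRect(Q[:,:2].astype(np.float32)); print(n,lo,len(Q),np.round(c,3),np.round((w,h),3),round(a,1),'zmax',Q[:,2].max().round(3))
    A.append(P)
    # tub
    tb=np.zeros_like(box)
    if n=='scene': tb[195:315,340:495]=1
    else: tb[240:375,85:275]=1
    for lo,hi in((.08,.1),(0.002,.012)):
        dark=tb&(im.max(-1)<110)&(W[...,2]>lo)&(W[...,2]<hi); Q=W[dark]
        c,(w,h),a=cv2.minAreaRect(Q[:,:2].astype(np.float32)); print(n,'tub',lo,len(Q),np.round(c,3),np.round((w,h),3),round(a,1),np.percentile(Q[:,2],[5,50,95]).round(3))
    jb=(slice(215,260),slice(285,318)) if n=='scene' else (slice(220,262),slice(244,275))
    J=W[jb].reshape(-1,3);J=J[(J[:,2]>.03)&(J[:,2]<.1)];print('jar',np.round(np.percentile(J,[2,50,98],axis=0),3))
P=np.vstack(A)
# top-down map, 1mm/px at 4x
o=P[:,:2].min(0);m=np.zeros((600,600,3),np.uint8)
s=2.0
for p in P:
    x,y=((p[:2]-o)*1000*s).astype(int)
    if 0<=x<600 and 0<=y<600: m[x,y]=cv2.applyColorMap(np.uint8([[np.clip(p[2]/.21,0,1)*255]]),2)[0,0]
print('map origin',o); 
f=np.load('scene.npz')['im'][170:300,150:270]; g=np.load('side.npz')['im'][125:225,210:320]
f=cv2.resize(f,(400,433),interpolation=2)[:400];g=cv2.resize(g,(400,400),interpolation=2)
cv2.imwrite('pics/crop1.png',np.hstack([f[...,::-1],g[...,::-1]])); cv2.imwrite('pics/map.png',m)
```

```text
scene 0.15 649 [ 0.519 -0.187] [0.014 0.146] 74.0 zmax 0.205
scene 0.195 243 [ 0.519 -0.187] [0.013 0.145] 73.8 zmax 0.205
scene 0.125 745 [ 0.516 -0.187] [0.111 0.234] 73.8 zmax 0.148
scene 0.09 817 [ 0.502 -0.181] [0.113 0.267] 73.2 zmax 0.12
scene tub 0.08 1109 [0.559 0.252] [0.317 0.24 ] 0.4 [0.08  0.085 0.091]
scene tub 0.002 1346 [0.493 0.26 ] [0.459 0.256] 2.8 [0.003 0.007 0.011]
jar [[ 0.443 -0.023  0.032]
 [ 0.482  0.001  0.067]
 [ 0.495  0.03   0.089]]
side 0.15 904 [ 0.513 -0.184] [0.017 0.155] 74.0 zmax 0.203
side 0.195 193 [ 0.512 -0.184] [0.017 0.152] 72.8 zmax 0.203
side 0.125 485 [ 0.506 -0.207] [0.066 0.231] 76.5 zmax 0.148
side 0.09 1107 [ 0.5   -0.174] [0.107 0.204] 76.7 zmax 0.12
side tub 0.08 1278 [0.554 0.256] [0.31  0.241] 0.8 [0.08  0.085 0.089]
side tub 0.002 2216 [0.533 0.256] [0.359 0.241] 0.8 [0.002 0.004 0.011]
jar [[ 0.433 -0.015  0.032]
 [ 0.456  0.022  0.07 ]
 [ 0.485  0.035  0.085]]
map origin [ 0.22710681 -0.53935299]
```

View pics/crop1.png

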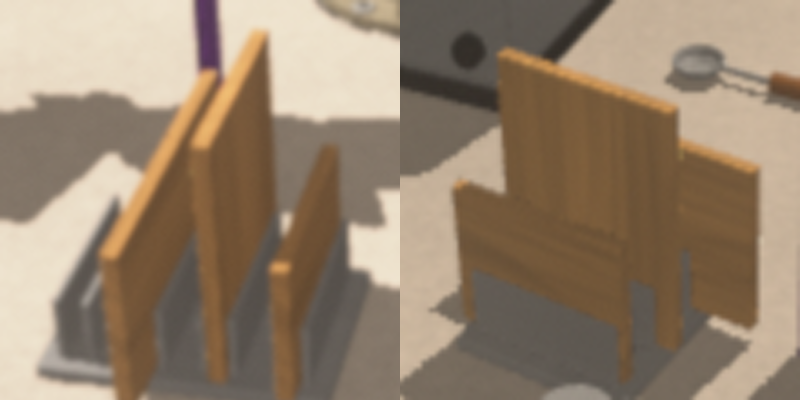

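View pics/map.png

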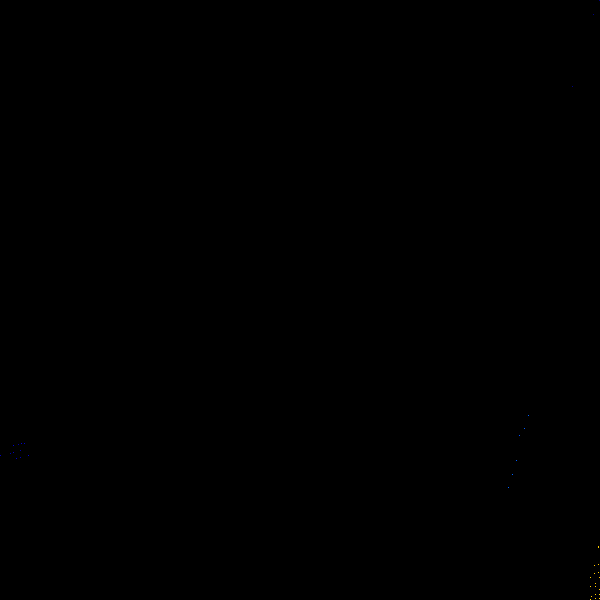

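The crop confirms the choice: the middle light-wood board stands clearly highest. (The map was empty and not useful.) Top centre is about (0.516,-0.186), its width runs at -16°, z is 0.203 and the width about 0.15 m, all matching the description. The tub centre is (0.556,0.254), aligned with world x.

I move above the board with yaw 164°, which puts q6 near 0.

send_rows:
  increments:
    - [0, 0, 0, 0, 0, -0.12, 1]
    - [0, 0, 0, 0, 0, -0.12, 1]
    - [0, 0, 0, 0.11, -0.0655, 0, 1]
    - [0, 0, 0, 0.11, -0.0655, 0, 1]
    - [0, 0, 0, 0.11, -0.0655, 0, 1]
    - [0, 0, 0, 0.11, -0.0655, 0, 1]
    - [0, 0, 0, 0.11, -0.0655, 0, 1]
    - [0, 0, 0, 0.11, -0.0655, 0, 1]

```text
t: 0.9
position: [0.2985, -0.398, 0.303]
ee_rot: [-3.141, 0.0, 0.231]
wrist_force: [0.7, 0.3, 0.4]
finger_gap: 0.085
grip_force: 0.0
```

send_rows:
  increments:
    - [0, 0, 0, 0.11, -0.0655, 0, 1]
    - [0, 0, 0, 0.11, -0.0655, 0, 1]
    - [0, 0, 0, 0.11, -0.0655, 0, 1]
    - [0, 0, 0, 0.11, -0.0655, 0, 1]
    - [0, 0, 0, 0.11, -0.0655, 0, 1]
    - [0, 0, 0, 0.11, -0.0655, 0, 1]
    - [0, 0, 0, 0.11, -0.0655, 0, 1]
    - [0, 0, 0, 0.11, -0.0655, 0, 1]

```text
t: 1.7
position: [0.5193, -0.1844, 0.3029]
ee_rot: [-3.141, 0.001, 0.232]
wrist_force: [1.0, -1.1, -0.1]
finger_gap: 0.0854
grip_force: 0.0
```

send_rows:
  increments:
    - [0, 0, -0.14, 0, 0, 0, 1]
    - [0, 0, -0.14, 0, 0, 0, 1]
    - [0, 0, -0.14, 0, 0, 0, 1]
    - [0, 0, -0.14, 0, 0, 0, 1]
    - [0, 0, -0.14, 0, 0, 0, 1]
    - [0, 0, -0.14, 0, 0, 0, 1]

```text
t: 2.3
position: [0.5183, -0.1856, 0.3028]
ee_rot: [-3.141, 0.0, 1.118]
wrist_force: [0.2, -0.2, 1.1]
finger_gap: 0.0854
grip_force: 0.0
```

send_rows:
  increments:
    - [0, 0, -0.14, 0, 0, 0, 1]
    - [0, 0, -0.14, 0, 0, 0, 1]
    - [0, 0, -0.14, 0, 0, 0, 1]
    - [0, 0, -0.14, 0, 0, 0, 1]
    - [0, 0, -0.14, 0, 0, 0, 1]
    - [0, 0, -0.14, 0, 0, 0, 1]

```text
t: 2.9
position: [0.5183, -0.1857, 0.3027]
ee_rot: [-3.141, -0.001, 1.997]
wrist_force: [-0.1, -0.7, -0.2]
finger_gap: 0.0855
grip_force: 0.0
```

send_rows:
  increments:
    - [0, 0, -0.14, 0, 0, 0, 1]
    - [0, 0, -0.14, 0, 0, 0, 1]
    - [0, 0, -0.14, 0, 0, 0, 1]
    - [0, 0, -0.14, 0, 0, 0, 1]
    - [0, 0, -0.14, 0, 0, 0, 1]
    - [0, 0, -0.14, 0, 0, 0, 1]
    - [0, 0, 0, 0, 0, 0, 1]
    - [0, 0, 0, 0, 0, 0, 1]

```text
t: 3.7
position: [0.5184, -0.1857, 0.303]
ee_rot: [3.142, -0.001, 2.867]
wrist_force: [-0.3, -0.5, 0.1]
finger_gap: 0.0854
grip_force: 0.0
```

Run:
```python
from h import *
s=telemetry.state(); p=s['position'];y=s['ee_rot'][2]
im,d,W=pts('wrist'); cv2.imwrite('pics/wrist1.png',im[...,::-1]); print('q6',s['qpos'][5])
hsv=cv2.cvtColor(im,cv2.COLOR_RGB2HSV)
m=(hsv[...,1]>90)&(hsv[...,0]<22)&(W[...,2]>.19)&(W[...,2]<.215)&(np.hypot(W[...,0]-.516,W[...,1]+.186)<.11)
Q=W[m];c,wh,a=cv2.minAreaRect(Q[:,:2].astype(np.float32));print(len(Q),c,wh,a,Q[:,2].mean(),Q.mean(0))
dv=Q.mean(0)[:2]-p[:2]; print('tool dx,dy mm',1e3*(dv@[np.cos(y),np.sin(y)]),1e3*(dv@[np.sin(y),-np.cos(y)]),p,np.degrees(y))
```

```text
q6 -0.21541730801199357
2784 (0.5127425789833069, -0.18719211220741272) (0.011924590915441513, 0.1487664133310318) 73.93706512451172 0.20164171335004627 [ 0.50529209 -0.18503498  0.20164171]
tool dx,dy mm 12.788755240851259 -2.893318168411079 [ 0.51838643 -0.18571464  0.3029601 ] 164.28078461440847
```

View pics/wrist1.png

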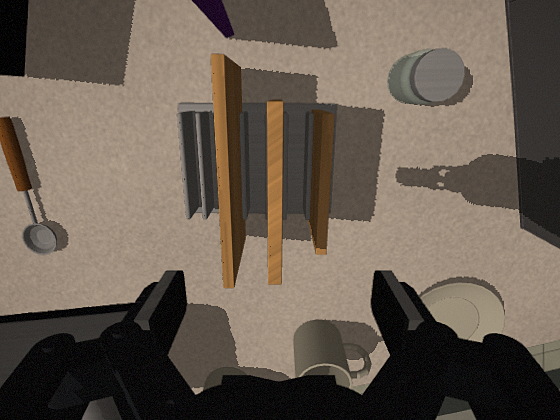

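The wrist view shows the tall board's top edge at (275,192), between the wide board (225,170) and the small board (320,180). It measures 12 x 149 mm at z 0.2016, which fits. I correct by dx +5 mm, dy -2.9 mm and yaw -0.34°, then go down.

send_rows:
  increments:
    - [0, 0, 0.006, 0.017, -0.01, 0, 1]
    - [0, 0, 0, 0, 0, 0.1, 1]
    - [0, 0, 0, 0, 0, 0.1, 1]
    - [0, 0, 0, 0, 0, 0.1, 1]
    - [0, 0, 0, 0, 0, 0.08, 1]
    - [0, 0, 0, 0, 0, 0.05, 1]
    - [0, 0, 0, 0, 0, 0.025, 1]
    - [0, 0, 0, 0, 0, 0, 1]

```text
t: 4.55
position: [0.512, -0.1871, 0.166]
ee_rot: [3.141, -0.002, 2.863]
wrist_force: [-0.3, -0.3, 0.6]
finger_gap: 0.085
grip_force: 0.0
```

send_rows:
  increments:
    - [0, 0, 0, 0, 0, 0, -1]
    - [0, 0, 0, 0, 0, 0, -1]
    - [0, 0, 0, 0, 0, 0, -1]
    - [0, 0, 0, 0, 0, 0, -1]
    - [0, 0, 0, 0, 0, 0, -1]
    - [0, 0, 0, 0, 0, 0, -1]
    - [0, 0, 0, 0, 0, 0, -1]
    - [0, 0, 0, 0, 0, 0, -1]
  force: 60

```text
t: 5.35
position: [0.5132, -0.1875, 0.1673]
ee_rot: [-3.141, 0.001, 2.864]
wrist_force: [0.5, 0.2, 3.2]
finger_gap: 0.0112
grip_force: 59.1
```

Gripped: gap about 12 mm, 59 N, side forces small. Now straight up.

send_rows:
  increments:
    - [0, 0, 0, 0, 0, -0.03, -1]
    - [0, 0, 0, 0, 0, -0.03, -1]
    - [0, 0, 0, 0, 0, -0.03, -1]
    - [0, 0, 0, 0, 0, -0.03, -1]
    - [0, 0, 0, 0, 0, -0.03, -1]
    - [0, 0, 0, 0, 0, -0.03, -1]
    - [0, 0, 0, 0, 0, -0.03, -1]
    - [0, 0, 0, 0, 0, -0.03, -1]

```text
t: 6.15
position: [0.5128, -0.1873, 0.2396]
ee_rot: [-3.141, 0.0, 2.864]
wrist_force: [-0.6, -0.1, -2.4]
finger_gap: 0.0112
grip_force: 58.3
```

send_rows:
  increments:
    - [0, 0, 0, 0, 0, -0.04, -1]
    - [0, 0, 0, 0, 0, -0.05, -1]
    - [0, 0, 0, 0, 0, -0.05, -1]
    - [0, 0, 0, 0, 0, -0.05, -1]
    - [0, 0, 0, 0, 0, -0.05, -1]
    - [0, 0, 0, 0, 0, -0.03, -1]
    - [0, 0, 0, 0, 0, 0, -1]

```text
t: 6.85
position: [0.5134, -0.1876, 0.3215]
ee_rot: [-3.141, 0.003, 2.864]
wrist_force: [-0.4, -0.3, -2.7]
finger_gap: 0.0113
grip_force: 58.5
```

Run:
```python
from h import *
im,d,W=pts('side'); cv2.imwrite('pics/side1.png',im[...,::-1]); s=telemetry.state(); print(s['position'],s['ee_rot'],s['wrist_force'],s['qpos'],s['finger_gap'])
```

```text
[ 0.51312189 -0.18746552  0.32034915] [-3.14123694e+00  1.23999096e-03  2.86443945e+00] [-0.61584617 -0.15245581 -1.92795162] [-4.97204826e-01  2.48160463e-01  1.74306135e-01  1.49565427e+00
 -7.64674657e-05 -2.20051451e-01] 0.011505900682600939
```

View pics/side1.png

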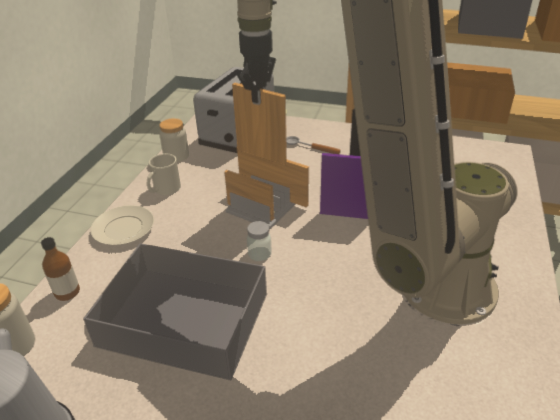

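The board (260,125) hangs straight. The wide (278,180) and small (249,192) boards are still in their slots. I turn to line up with the tub and cross over the jar, with the lower edge at about 0.165.

send_rows:
  increments:
    - [0, 0, -0.09, 0, 0, 0, -1]
    - [0, 0, -0.09, 0, 0, 0, -1]
    - [0, 0, -0.09, 0, 0, 0, -1]
    - [0, 0, 0, 0, 0, 0, -1]
    - [0, 0, 0, -0.009, 0.05, 0, -1]
    - [0, 0, 0, -0.009, 0.1, 0, -1]
    - [0, 0, 0, -0.009, 0.1, 0, -1]
    - [0, 0, 0, -0.009, 0.1, 0, -1]

```text
t: 7.7
position: [0.5228, -0.0805, 0.3194]
ee_rot: [3.141, -0.001, -3.138]
wrist_force: [-0.4, -0.1, -1.7]
finger_gap: 0.0113
grip_force: 58.7
```

send_rows:
  increments:
    - [0, 0, 0, -0.009, 0.1, 0, -1]
    - [0, 0, 0, -0.009, 0.1, 0, -1]
    - [0, 0, 0, -0.009, 0.1, 0, -1]
    - [0, 0, 0, -0.009, 0.1, 0, -1]
    - [0, 0, 0, -0.009, 0.1, 0, -1]
    - [0, 0, 0, -0.009, 0.1, 0, -1]
    - [0, 0, 0, -0.009, 0.1, 0, -1]
    - [0, 0, 0, -0.009, 0.1, 0, -1]

```text
t: 8.5
position: [0.5427, 0.16, 0.3195]
ee_rot: [3.141, -0.001, -3.137]
wrist_force: [0.0, -0.5, -2.8]
finger_gap: 0.0113
grip_force: 58.7
```

send_rows:
  increments:
    - [0, 0, 0, -0.009, 0.1, 0, -1]
    - [0, 0, 0, -0.009, 0.1, 0, -1]
    - [0, 0, 0, -0.009, 0.1, 0, -1]
    - [0, 0, 0, -0.009, 0.1, 0, -1]
    - [0, 0, 0, 0, 0.05, 0, -1]
    - [0, 0, 0, 0, 0, 0, -1]
    - [0, 0, 0, 0, 0, 0, -1]

```text
t: 9.2
position: [0.5529, 0.2929, 0.3194]
ee_rot: [-3.141, -0.001, -3.136]
wrist_force: [0.5, 0.2, -2.1]
finger_gap: 0.0112
grip_force: 58.8
```

Run:
```python
from h import *
s=telemetry.state(); print(s['position'],s['ee_rot'],s['wrist_force'],s['qpos'],s['finger_gap'])
for n in('side','scene'):
    im,d,W=pts(n); cv2.imwrite(f'pics/{n}2.png',im[...,::-1])
    hsv=cv2.cvtColor(im,cv2.COLOR_RGB2HSV)
    b=(hsv[...,1]>90)&(hsv[...,0]<22)&(abs(W[...,0]-.556)<.12)&(abs(W[...,1]-s['position'][1])<.06)&(W[...,2]>.12)&(W[...,2]<.4)
    Q=W[b]; print(n,len(Q),np.percentile(Q,[1,50,99],axis=0).round(3))
    for lo in(.15,.2,.25,.3):
        q=Q[(Q[:,2]>lo)&(Q[:,2]<lo+.05)]
        if len(q): print(lo,np.median(q,axis=0).round(3),q[:,0].min().round(3),q[:,0].max().round(3))
```

```text
[0.55285811 0.2929052  0.31939792] [-3.14062509e+00 -7.45247665e-04 -3.13601562e+00] [ 0.5047207   0.18731372 -2.10502324] [ 3.59301231e-01  4.19535037e-01  4.14073677e-01  1.56636923e+00
 -6.49509703e-04  3.53724176e-01] 0.01115572642813266
side 5622 [[0.476 0.29  0.165]
 [0.54  0.3   0.264]
 [0.624 0.303 0.353]]
0.15 [0.546 0.3   0.182] 0.475 0.626
0.2 [0.545 0.3   0.226] 0.476 0.627
0.25 [0.546 0.3   0.275] 0.476 0.627
0.3 [0.534 0.3   0.323] 0.476 0.626
scene 2932 [[0.482 0.273 0.169]
 [0.577 0.288 0.265]
 [0.63  0.298 0.365]]
0.15 [0.572 0.288 0.183] 0.477 0.632
0.2 [0.572 0.288 0.225] 0.477 0.633
0.25 [0.573 0.288 0.275] 0.477 0.631
0.3 [0.589 0.287 0.322] 0.48 0.632
```

View pics/scene2.png

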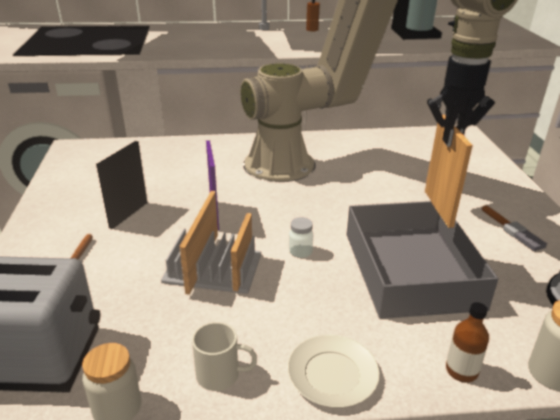

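The board hangs vertical at (447,175) in the scene picture: centre y about 0.294, lower edge 0.165. The rack's other boards and the jar are undisturbed. I move to y≈0.365 and tilt 10° so the top leans to the far wall, then lower.

send_rows:
  increments:
    - [0, 0, 0, 0, 0.08, 0, -1]
    - [0, 0, 0, 0, 0.08, 0, -1]
    - [0, 0, 0, 0, 0.08, 0, -1]
    - [0.0835, 0, 0, 0, 0, 0, -1]
    - [0.0835, 0, 0, 0, 0, 0, -1]
    - [0, 0, 0, 0, 0, 0, -1]
    - [0, 0, 0, 0, 0, 0, -1]

```text
t: 10.0
position: [0.5534, 0.3647, 0.3192]
ee_rot: [-2.968, -0.0, -3.137]
wrist_force: [-0.0, 0.3, -1.8]
finger_gap: 0.0115
grip_force: 59.3
```

send_rows:
  increments:
    - [0, 0, 0, 0, 0.0116, 0.0657, -1]
    - [0, 0, 0, 0, 0.0116, 0.0657, -1]
    - [0, 0, 0, 0, 0.0116, 0.0657, -1]
    - [0, 0, 0, 0, 0.0116, 0.0657, -1]
    - [0, 0, 0, 0, 0, 0, -1]
    - [0, 0, 0, 0, 0, 0, -1]

```text
t: 10.6
position: [0.5531, 0.3636, 0.2408]
ee_rot: [-2.968, 0.0, -3.138]
wrist_force: [-0.6, 1.4, -2.1]
finger_gap: 0.0111
grip_force: 59.3
```

Run:
```python
from h import *
s=telemetry.state(); print(s['position'],s['ee_rot'],s['wrist_force'],s['finger_gap'])
for n in('side','scene'):
    im,d,W=pts(n); cv2.imwrite(f'pics/{n}3.png',im[...,::-1])
    hsv=cv2.cvtColor(im,cv2.COLOR_RGB2HSV)
    b=(hsv[...,1]>90)&(hsv[...,0]<22)&(abs(W[...,0]-.556)<.12)&(abs(W[...,1]-.35)<.06)&(W[...,2]>.06)&(W[...,2]<.4)
    Q=W[b]
    for lo in(.08,.1,.15,.2,.25):
        q=Q[(Q[:,2]>lo)&(Q[:,2]<lo+.03)]
        if len(q): print(n,lo,np.median(q,axis=0).round(3),q[:,0].min().round(3),q[:,0].max().round(3))
    print(Q[:,2].min())
```

```text
[0.55305732 0.36364239 0.24076812] [-2.96751446e+00  4.13466841e-04 -3.13769820e+00] [-0.57432771  1.36541152 -2.12979522] 0.011053093579679091
side 0.08 [0.547 0.346 0.098] 0.476 0.626
side 0.1 [0.546 0.349 0.115] 0.476 0.628
side 0.15 [0.543 0.358 0.165] 0.476 0.628
side 0.2 [0.54  0.367 0.214] 0.476 0.625
side 0.25 [0.516 0.374 0.27 ] 0.476 0.627
0.08473535271401622
scene 0.08 [0.573 0.335 0.1  ] 0.48 0.633
scene 0.1 [0.567 0.337 0.115] 0.476 0.633
scene 0.15 [0.57  0.346 0.165] 0.477 0.632
scene 0.2 [0.571 0.354 0.215] 0.48 0.634
scene 0.25 [0.588 0.364 0.265] 0.48 0.632
0.060988064889945126
```

View pics/side3.png

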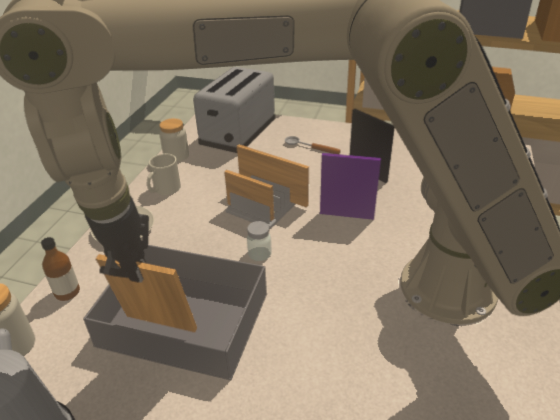

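The tilted board (150,295) is inside the tub's walls, about 82 mm above the floor. I keep lowering, slowly at the end.

send_rows:
  increments:
    - [0, 0, 0, 0, 0.0116, 0.0657, -1]
    - [0, 0, 0, 0, 0.0116, 0.0657, -1]
    - [0, 0, 0, 0, 0.0116, 0.0657, -1]
    - [0, 0, 0, 0, 0.007, 0.04, -1]
    - [0, 0, 0, 0, 0, 0, -1]
    - [0, 0, 0, 0, 0, 0, -1]

```text
t: 11.3
position: [0.5534, 0.365, 0.1685]
ee_rot: [-2.967, 0.001, -3.136]
wrist_force: [0.3, 0.7, -1.2]
finger_gap: 0.0115
grip_force: 59.2
```

send_rows:
  increments:
    - [0, 0, 0, 0, 0.0012, 0.0066, -1]
    - [0, 0, 0, 0, 0.0012, 0.0066, -1]
    - [0, 0, 0, 0, 0.0012, 0.0066, -1]
    - [0, 0, 0, 0, 0, 0, -1]

```text
t: 11.7
position: [0.5529, 0.3649, 0.1613]
ee_rot: [-2.967, -0.0, -3.136]
wrist_force: [0.9, -0.1, -2.0]
finger_gap: 0.0112
grip_force: 59.3
```

send_rows:
  increments:
    - [0, 0, 0, 0, 0.0006, 0.0033, -1]
    - [0, 0, 0, 0, 0.0006, 0.0033, -1]
    - [0, 0, 0, 0, 0, 0, -1]

```text
t: 12.0
position: [0.5529, 0.3649, 0.1592]
ee_rot: [-2.966, -0.0, -3.136]
wrist_force: [0.0, 0.6, -3.3]
finger_gap: 0.0112
grip_force: 59.3
```

send_rows:
  increments:
    - [0, 0, 0, 0, 0.0006, 0.0033, -1]
    - [0, 0, 0, 0, 0.0006, 0.0033, -1]
    - [0, 0, 0, 0, 0, 0, -1]

```text
t: 12.3
position: [0.553, 0.3651, 0.1589]
ee_rot: [-2.967, 0.001, -3.136]
wrist_force: [-1.9, 0.4, 4.8]
finger_gap: 0.0112
grip_force: 60.4
```

Wrist z force went from -2.7 to +4.8 N at TCP z 0.159 (expected about 0.158), so the lower edge is on the floor. I release, then back out along the tool axis.

send_rows:
  increments:
    - [0, 0, 0, 0, 0, 0, -0.5]
    - [0, 0, 0, 0, 0, 0, 0]
    - [0, 0, 0, 0, 0, 0, 1]
    - [0, 0, 0, 0, 0, 0, 1]
    - [0, 0, 0, 0, 0, 0, 1]
    - [0, 0, 0, 0, 0, 0, 1]
    - [0, 0, 0, 0, 0, 0, 1]
    - [0, 0, 0, 0, 0, 0, 1]

```text
t: 13.1
position: [0.5529, 0.3649, 0.1574]
ee_rot: [-2.967, 0.0, -3.136]
wrist_force: [0.3, -0.2, -0.3]
finger_gap: 0.0852
grip_force: 0.0
```

send_rows:
  increments:
    - [0, 0, 0, 0, 0, -0.05, 1]
    - [0, 0, 0, 0, 0, -0.08, 1]
    - [0, 0, 0, 0, 0, -0.1, 1]
    - [0, 0, 0, 0, 0, -0.1, 1]
    - [0, 0, 0, 0, 0, -0.1, 1]
    - [0, 0, 0, 0, 0, -0.1, 1]
    - [0, 0, 0, 0, 0, 0, 1]
    - [0, 0, 0, 0, 0, 0, 1]

```text
t: 13.9
position: [0.5532, 0.393, 0.3144]
ee_rot: [-2.968, 0.002, -3.136]
wrist_force: [-0.1, 0.3, 0.3]
finger_gap: 0.0856
grip_force: 0.0
```

Run:
```python
from h import *
s=telemetry.state(); print(s['position'],s['wrist_force'],s['finger_gap'])
I=[]
for n in('side','scene'):
    im,d,W=pts(n); I.append(cv2.resize(im,(400,300)))
    hsv=cv2.cvtColor(im,cv2.COLOR_RGB2HSV)
    b=(hsv[...,1]>90)&(hsv[...,0]<22)&(abs(W[...,0]-.556)<.15)&(abs(W[...,1]-.3)<.14)&(W[...,2]<.3)
    Q=W[b]; print(n,np.percentile(Q,[1,50,99],axis=0).round(3))
cv2.imwrite('pics/end.png',np.hstack(I)[...,::-1])
```

```text
[0.55320627 0.39303611 0.31437114] [-0.08238443  0.30993533  0.34768406] 0.08564092789791809
side [[0.477 0.243 0.003]
 [0.547 0.385 0.151]
 [0.626 0.397 0.19 ]]
scene [[0.478 0.334 0.009]
 [0.566 0.362 0.108]
 [0.63  0.392 0.192]]
```

View pics/end.png

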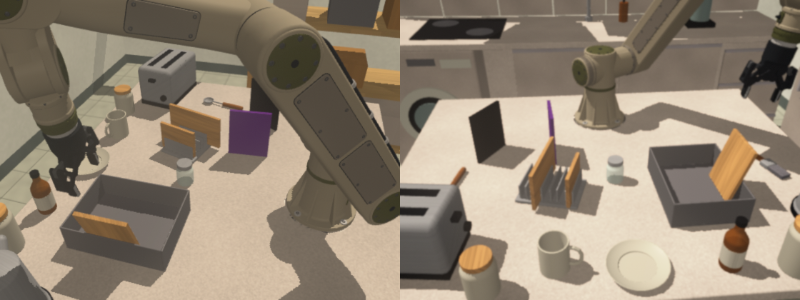

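The board leans steadily on the tub's far wall (right half, 733,165), with its lower edge on the floor and its top at z 0.19. The other boards (545,180 and 573,180) and the jar (615,168) are in place, and the gripper is clear. Handing in.

```bash
python3 -c "
from cell import job
print(job.finish_job())"
```

```text
the job is handed in; nothing more can be done
None
```

I lifted the tallest board straight up out of its slot and lowered it to the tub floor before letting go; it now leans inside the tub, the other two boards are still in their slots, and the job is handed in at about 14 s (no verdict was returned).

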